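Rack the tasting biscuits and turn up the blower

TASK

Use the turner from its rest to move every oat biscuit from the baking sheet to the wire cooling rack, so that each lies flat and wholly on the rack; never touch the biscuits with the gripper. Once they are all on the rack, and not before, switch the blower to fast: press its right-hand key until it stays down and the key that was down springs up. Leave the turner lying on its rest as you found it, and do not disturb the jar, the carton or the tin.

Things in the scene. Friction and masses are not known exactly. Their poses are not given: they have to be found in the camera images.
- biscuit1_mid (a point): An oat biscuit: rigid disc, 72 mm across, 13 mm thick, about 60 g; the edge of its underside is bevelled (58 mm across at the bottom, full width 4.5 mm up). The point is its centre, 6.5 mm above its underside; z is up when flat. Starts flat on the baking sheet; not every start has all four. Food: the gripper must not touch it.
- biscuit2_mid (a point): An oat biscuit: rigid disc, 72 mm across, 13 mm thick, about 60 g; the edge of its underside is bevelled (58 mm across at the bottom, full width 4.5 mm up). The point is its centre, 6.5 mm above its underside; z is up when flat. Starts flat on the baking sheet; not every start has all four. Food: the gripper must not touch it.
- biscuit3_mid (a point): An oat biscuit: rigid disc, 72 mm across, 13 mm thick, about 60 g; the edge of its underside is bevelled (58 mm across at the bottom, full width 4.5 mm up). The point is its centre, 6.5 mm above its underside; z is up when flat. Starts flat on the baking sheet; not every start has all four. Food: the gripper must not touch it.
- biscuit4_mid (a point): An oat biscuit: rigid disc, 72 mm across, 13 mm thick, about 60 g; the edge of its underside is bevelled (58 mm across at the bottom, full width 4.5 mm up). The point is its centre, 6.5 mm above its underside; z is up when flat. Starts flat on the baking sheet; not every start has all four. Food: the gripper must not touch it.
- sheet: Baking sheet, fixed: 200 mm along its x, 346 mm along its y, floor 3 mm thick. Origin: centre of its underside, on the bench. Its -x edge is open, without a rim; the other three have a 3 mm thick rim, top 14 mm above the bench. The biscuits lie in a row along y, about 80 mm apart; a blade pushed along +x moves a biscuit until the far rim stops it and the blade slides under.
- rack: Wire cooling rack, fixed: 180 mm along its x, 350 mm along its y, wires along x, a flat top 22 mm above the bench; the two long sides are open, the two ends (+y and -y) have a raised wire rail, 4 mm thick, up to 38 mm above the bench. Origin: its centre, at bench height. Its -x long side faces the robot.
- turner_grip (a point): Turner (kitchen spatula), loose, 190 g. Point: centre of its black handle at the place to grip, where it is 24 mm wide (y) and 20 mm thick. x runs from handle to blade, parallel to the blade; z up. The 150 mm handle slopes 12 degrees down towards the blade, reaching 55 mm ahead and 95 mm behind. The blade's underside is the plane 66 mm below the point; its front edge is 174 mm ahead.
- turner_tip (a point): Middle of the turner's front edge, underside, blade unbent. The steel blade is 90 mm long, 62 mm wide, 1.6 mm thick; from its back edge a narrow neck rises steeply to the handle. It is polished (friction about 0.2: a biscuit slides off at a tilt of 15 to 20 degrees) and springy: the front edge bends up about 2.7 mm per newton.
- rest_place (a point): Where turner_grip is when the turner lies on its rest, 70 mm above the bench; axes as turner_grip then has. The rest is fixed: a plate 262 x 72 mm, 4 mm thick, on which the blade lies flat, and a forked post 61 mm behind this point: a cross bar under the handle between two cheeks 40 mm apart, tops 103 mm above the bench. The turner starts here and lifts straight up.
- blower: Bench blower, fixed: a drum 200 mm high with a carrying handle up to 228 mm, an outlet on its +y side, and in front of the drum (-x, towards the robot) a control box 90 x 176 mm, top 108 mm above the bench, with four white keys in a row along y. Origin: on the bench under the drum; the keys are 105 mm from it towards -x. Left to right as the robot sees them: off, slow, medium, fast.
- key3_top (a point): Centre of the top face of the right-hand key (fast). Key caps are 40 mm along the blower's x and 25 mm wide, 30 mm apart; a key that is up stands 14 mm above the control box. Pressed straight down.
- key0 (a joint): Left-hand key (off): how far it is down, m. 0 is up, about 0.0085 is latched down, the stop is at 0.010.
- key1 (a joint): Second key (slow), same values. It is down at the start.
- key2 (a joint): Third key (medium), same values.
- key3 (a joint): Right-hand key (fast), same values. The bank is interlocked: a key pressed to its stop (about 6 N) latches down, and the key that was down springs up.
- jar: Bystander: a lidded glass jar, 76 mm across, 95 mm high. Origin: centre of its base.
- carton: Bystander: a flat carton 70 x 150 x 45 mm (x, y, z). Origin: centre of its base.
- tin: Bystander: a tin 66 mm across, 75 mm high. Origin: centre of its base.

How it is judged:
On the way, in this order (a step that is already met when the one before it is completed fails the run):
1. every biscuit lies flat on the cooling rack (x of biscuit1_mid in the frame of rack between -0.06 and 0.06 m and y of biscuit1_mid in the frame of rack between -0.14 and 0.14 m and z of biscuit1_mid in the frame of rack between 0.023 and 0.034 m and angle between each of biscuit1_mid, biscuit2_mid, biscuit3_mid, biscuit4_mid's own z axis and vertical below 0.15 rad and x of biscuit2_mid in the frame of rack between -0.06 and 0.06 m and y of biscuit2_mid in the frame of rack between -0.14 and 0.14 m and z of biscuit2_mid in the frame of rack between 0.023 and 0.034 m and x of biscuit3_mid in the frame of rack between -0.06 and 0.06 m and y of biscuit3_mid in the frame of rack between -0.14 and 0.14 m and z of biscuit3_mid in the frame of rack between 0.023 and 0.034 m and x of biscuit4_mid in the frame of rack between -0.06 and 0.06 m and y of biscuit4_mid in the frame of rack between -0.14 and 0.14 m and z of biscuit4_mid in the frame of rack between 0.023 and 0.034 m), for 0.2 s.
2. the right-hand (fast) key is latched down (value of joint key3 above 0.007 m and value of joint key1 below 0.002 m), for 0.2 s.
At the end, for the whole second after the job is handed in: Each biscuit flat (0.15 rad) on the rack, centre within 60 mm (x) and 140 mm (y) of the rack's centre, clear of the turner; fast key down over 7 mm, the others up (under 2 mm); turner on its rest, grip point within 30 mm and 0.2 rad of its place (all of step 1 and all of step 2 and contact force between turner and biscuit1 below 0.05 N and contact force between turner and biscuit2 below 0.05 N and contact force between turner and biscuit3 below 0.05 N and contact force between turner and biscuit4 below 0.05 N and value of joint each of key0, key2 below 0.002 m and distance between turner_grip and rest_place below 0.03 m and angle between the x axis of turner_grip and the x axis of rest_place, either way round below 0.2 rad and angle between turner_grip's own z axis and vertical below 0.2 rad and linear speed of turner below 0.02 m/s); the robot touches nothing.
It fails at once if the gripper or the arm touches a biscuit: they are food and are moved with the turner only (contact force between any of the fingers, the arm and biscuit1 above 0.3 N or contact force between any of the fingers, the arm and biscuit2 above 0.3 N or contact force between any of the fingers, the arm and biscuit3 above 0.3 N or contact force between any of the fingers, the arm and biscuit4 above 0.3 N).
It fails at once if the jar, the carton or the tin is shoved more than 30 mm or knocked over (distance of any of jar, carton, tin from where it was at the start of the episode above 0.03 m or angle between any of jar, carton, tin's own z axis and vertical above 0.5 rad).
Of biscuit1, biscuit2, biscuit3, biscuit4 only 2 to 4 are there at a start; the rules pass over those that are not, and their reading is None.
At some moment in a run one of biscuit1, biscuit2, biscuit3, biscuit4 may be knocked a few centimetres aside while the robot is not near it.
It also fails if it takes over 210 s, if anything falls off the work surface, if the arm or the gripper's body presses on something with over 40 N, if the wrist force passes 120 N, or if a joint passes its speed limit or range.

ROBOT

A 7-joint arm with a two-finger parallel gripper is mounted at the origin on the work surface. World frame = base frame: x ahead of the robot, y to its left, z up, the work surface at z = 0. Lengths are in m, angles in rad, forces in N, time in s.
With the tool pointing down it reaches from about 0.4 to 0.9 m from the base axis. Payload 5.6 kg.
Tool frame: the origin (TCP) lies between the finger pads; the fingertips stand 11 mm ahead of it and the grasp point (between the pads) lies 8 mm behind it; z points along the fingers, y is the line along which they close (so a half turn about z gives the same grasp; the last joint's range is limited). The gripper opens to 92 mm and grips with 3 to 60 N. Pads are 20 mm wide; open, the fingers measure 128 mm over their backs; the gripper's body (75 mm by 189 mm) begins 69 mm behind the grasp point.
Start: joints at [1.231, 0.468, -0.012, 1.603, 0.006, 1.071, -0.056], TCP at [0.19, -0.622, 0.226] pointing down, gripper open.
Joint ranges: [-2.53, 2.53], [-0.31, 2.02], [-1.57, 1.55], [0.28, 2.44], [-1.29, 4.43], [0.15, 1.84], [-2.92, 2.92]. Speed limits (rad/s): [2.57, 2.57, 3.14, 3.14, 3.14, 3.14, 3.14].

INTERFACE

Orientations are given as [roll, pitch, yaw] about the fixed x, y, z axes, in that order (R = Rz(yaw) Ry(pitch) Rx(roll)).
In Python, from rig import ctrl gives the robot as it stands.
- The arm moves only by the tool jog_arm, never from a script. Its argument "increments" is text: rows parted by semicolons, each of 7 numbers parted by spaces: the shift along the tool's x, y, z in cm, then the turn, a rotation vector about the tool's x, y, z in degrees, then the closure, from 0 (fully open) to 1 (shut). In form: dx dy dz rx ry rz jaw; .... A call has 1 to 20 rows; each row shifts and turns the commanded pose from where the row before left it, along the tool's axes as they then stand; what a row does not reach is not made up. A row lasts 1/12 s, in which the tool goes at most 41.7 mm and 7.16 degrees, less where a joint would pass 70% of its speed; a pose out of reach is approached as far as the arm can. A call is refused whole if a number of a shift passes 4.17 or a number of a turn 7.16, either way. A call with a gripper value outside its range is refused whole. The fingers move at their own pace and stop on an object; "grip_force" is the grip in N (left out, the last holds). Time passes only in rows, so rows that do not move let the fingers close. It gives the time, the measured TCP pose, the force, the opening and the grip force at its end, in the units of the state.
- ctrl.sense(): the state, without advancing time (a new reading comes with each control period).
- ctrl.snapshot(name): name is "scene" or "side" or "wrist"; returns a dict with "color" (384x512x3 uint8, red, green, blue), "intrinsics" (3x3 intrinsics, pixels), "eye" and "orientation" of the camera in the world. Camera axes: x right, y up, looking along -z (the intrinsics and any distortion apply to the point x, -y, -z); pixel columns grow to the right and rows downward; lengths in m; the calibration is good to about 2 mm. A picture is of the moment at which its call begins. There is no depth.
- ctrl.finish_job(): hands the job in; it is judged then, once.
The state is a dict: "time_s": time; "joint_pos": joint angles; "joint_velocities": joint speeds; "joint_torque": joint torques, N m; "tcp_pos": TCP position; "eef_rot": TCP orientation; "wrist_force": force on the tool from outside, world axes, zero at the start; "moment": the same for the moment, N m; "grip_width": finger opening in m; "gripper_force": force on a finger pad.
Only numpy, scipy, OpenCV 4.12 (cv2) and the standard library are available. Lean on these libraries where they do the work, as an engineer would, in place of code of your own. Each camera call takes 0.05 s, during which the arm holds its last target. There are 200 camera calls.

## Working session

There is one attempt and no reset: what is moved stays moved. The work goes in short steps, Python scripts to look and compute and a tool call to move; the robot and the scene stay as the last step left them, time stands still between calls to the robot, and variables do not carry over. Pictures are saved under pics/ and viewed, at most 14 in all, crops included, and the job is handed in when it is done.

Besides the shell and the picture viewer there is one more tool, called after "Call:" as name(argument=value, ...) on one line, values as JSON. jog_arm: Moves the arm, as the interface text tells. Its arguments: {"type":"object","properties":{"increments":{"type":"string"},"grip_force":{"type":"number"}},"required":["increments"]}

```bash
ls; mkdir -p pics; cat > h.py <<'E'
import numpy as np, cv2
from rig import ctrl
def snap(n,f=None):
    s=ctrl.snapshot(n)
    if f: cv2.imwrite('pics/'+f,s['color'][:,:,::-1])
    return s
def ray(s,u,v):
    K=np.array(s['intrinsics']);R=np.array(s['orientation'])
    if R.shape!=(3,3):
        from scipy.spatial.transform import Rotation as Ro
        R=Ro.from_euler('xyz',R).as_matrix() if R.size==3 else Ro.from_quat(R).as_matrix()
    d=np.linalg.solve(K,[u,v,1.]); d=R@np.array([d[0],-d[1],-d[2]])
    return np.array(s['eye']),d/np.linalg.norm(d)
def onz(s,u,v,z):
    e,d=ray(s,u,v); return e+d*(z-e[2])/d[2]
E
python3 - <<'E'
from h import *
for n in('scene','side','wrist'):
    s=snap(n,n+'0.png');print(n,s['eye'],s['orientation'],s['intrinsics'],s.keys())
a=[cv2.imread('pics/%s0.png'%n) for n in('scene','side')]
print(ctrl.sense())
E
```

```text
pics
scene [ 1.26928896 -0.52765359  0.84004513] [0.87697813 0.01298484 0.91448654] [[381.25896127   0.         249.83954375]
 [  0.         381.25896127 192.3706023 ]
 [  0.           0.           1.        ]] dict_keys(['color', 'intrinsics', 'eye', 'orientation'])
side [-0.20132435  0.779101    1.25238333] [ 0.76209736  0.01440927 -2.39012123] [[459.88006474   0.         253.88357139]
 [  0.         459.88006474 195.78190965]
 [  0.           0.           1.        ]] dict_keys(['color', 'intrinsics', 'eye', 'orientation'])
wrist [ 0.26790481 -0.59839591  0.3839264 ] [-0.29177631  0.00156565 -1.27374216] [[338.17651406   0.         258.75396834]
 [  0.         338.17651406 189.99877583]
 [  0.           0.           1.        ]] dict_keys(['color', 'intrinsics', 'eye', 'orientation'])
{'time_s': 0.15, 'joint_pos': array([ 1.23099736,  0.46823706, -0.01158056,  1.60337115,  0.0060215 ,
        1.07143432, -0.05631823]), 'joint_velocities': array([ 4.05534810e-04, -2.27730655e-03,  1.78964910e-03, -2.10207315e-03,
       -3.99065714e-05, -1.05063596e-03,  6.97381466e-04]), 'joint_torque': array([ 4.46705208e-04, -5.20948040e+01, -1.24043593e-02, -2.43976969e+01,
       -5.67079405e-02,  1.51910103e-02,  1.07820674e-04]), 'tcp_pos': array([ 0.18989536, -0.62119466,  0.22483577]), 'eef_rot': array([-3.14018264e+00,  1.35315188e-04,  2.96705966e-01]), 'wrist_force': array([-0.25271456,  0.01049967,  0.11326965]), 'moment': array([-0.00030421,  0.06643544, -0.03297964]), 'gripper_force': 0.0, 'grip_width': 0.09180858269298797}
```

View pics/scene0.png

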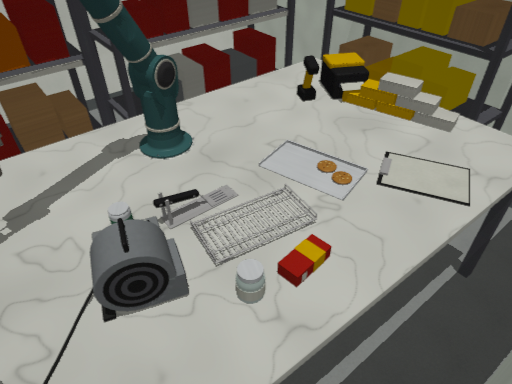

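View pics/side0.png

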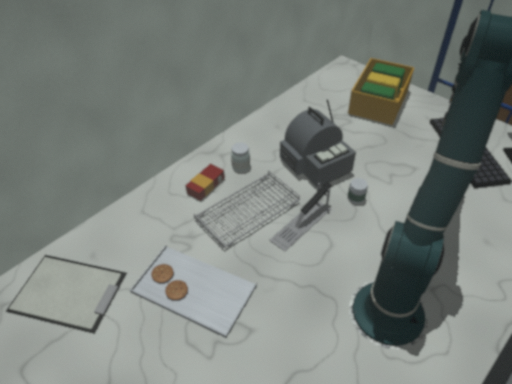

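View pics/wrist0.png

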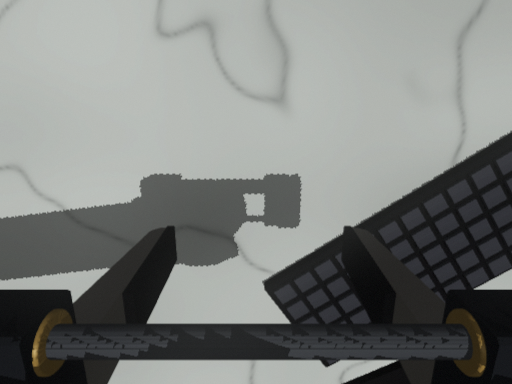

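Scene: two biscuits at (327,166) and (342,178) on the sheet, the rack around (255,222), the turner with its handle at (177,198), the blower at (135,262), and the jar, tin and carton around them. Side: biscuits at (162,273) and (177,290), turner handle at (316,202), keys near (330,153). Next I enlarge both to read corners.

```bash
python3 - <<'E'
import cv2
a=cv2.imread('pics/scene0.png')[130:280,90:380]; cv2.imwrite('pics/sc.png',cv2.resize(a,None,fx=2.75,fy=2.75,interpolation=cv2.INTER_CUBIC))
a=cv2.imread('pics/side0.png')[95:340,125:385]; cv2.imwrite('pics/sd.png',cv2.resize(a,None,fx=2.4,fy=2.4,interpolation=cv2.INTER_CUBIC))
E
```

```text
(no output)
```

View pics/sc.png

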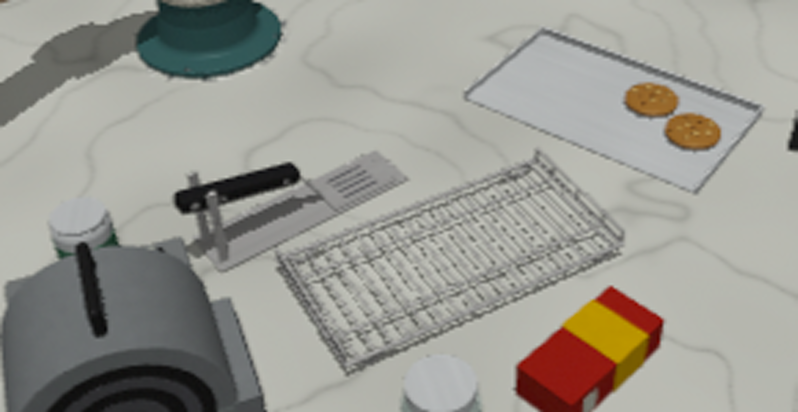

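View pics/sd.png

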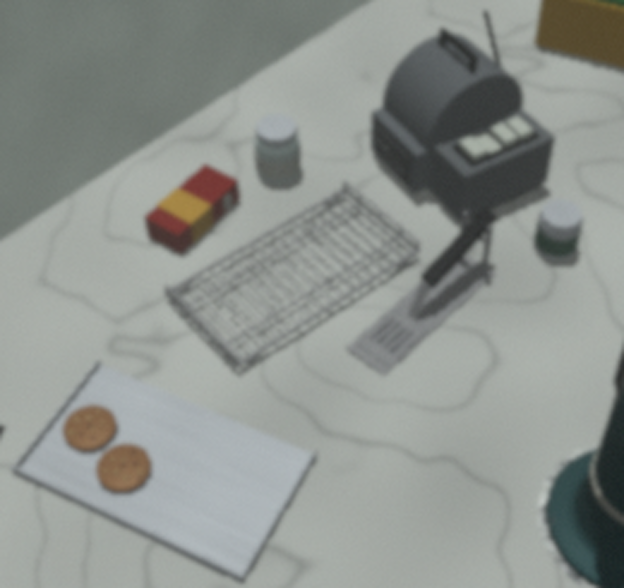

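```bash
cat >> h.py <<'E'
def tri(s1,p1,s2,p2):
    e1,d1=ray(s1,*p1);e2,d2=ray(s2,*p2)
    A=np.stack([d1,-d2],1);t=np.linalg.lstsq(A,e2-e1,rcond=None)[0]
    a=e1+d1*t[0];b=e2+d2*t[1];return (a+b)/2,np.linalg.norm(a-b)
def biscuits(s,z):
    hsv=cv2.cvtColor(s['color'],cv2.COLOR_RGB2HSV)
    m=cv2.inRange(hsv,(5,90,60),(20,255,255)); out=[]
    n,l,st,c=cv2.connectedComponentsWithStats(m)
    for i in range(1,n):
        if st[i,4]>60:
            p=onz(s,*c[i],z)
            if abs(p[0]-.55)<.5 and abs(p[1])<.7: out.append((c[i].round(1),st[i,4],p.round(4)))
    return out
E
python3 - <<'E'
from h import *
np.set_printoptions(suppress=True,precision=4)
a=snap('scene');b=snap('side')
S=lambda u,v:(u/2.75+90-.3,v/2.75+130-.3)
D=lambda u,v:(u/2.4+125-.3,v/2.4+95-.3)
for n,p,q,z in [('sheetA',(543,31),(243,578),.014),('sheetB',(762,108),(15,470),.014),('sheetC',(697,190),(98,365),.003),('sheetD',(465,98),(315,458),.003),
 ('rk1',(278,256),(419,257),.022),('rk2',(350,372),(347,184),.022),('rk3',(624,238),(167,292),.022),('rk4',(538,152),(240,370),.022),
 ('hbutt',(183,199),(487,213),.09),('hfront',(293,173),(428,281),.06),('bl1',(378,153),(350,350),.005),('bl2',(409,180),(386,373),.005),('pl',(222,270),(490,283),.0),
 ]:
    print(n,onz(a,*S(*p),z)[:2],onz(b,*D(*q),z)[:2],*tri(a,S(*p),b,D(*q)))
for q in [(478,148),(512,129)]: print('key',onz(b,*D(*q),.122))
for q in [(437,145),(484,182),(552,138),(505,108)]: print('box',onz(b,*D(*q),.108))
print('jar',onz(b,*D(277,128),.095),'tin',onz(b,*D(560,215),.075),'jarS',onz(a,250.5,268,.095),'tinS',onz(a,119.5,208.5,.075))
for q in [(148,220),(207,168),(239,190),(180,237)]: print('carton',onz(b,*D(*q),.045))
print(biscuits(a,.016));print(biscuits(b,.016))
E
```

```text
sheetA [0.3127 0.3856] [0.2975 0.3896] [0.3027 0.3901 0.0073] 0.007298133303371364
sheetB [0.6352 0.4837] [0.6236 0.4851] [0.6299 0.486  0.0092] 0.0069308428006921085
sheetC [0.6865 0.302 ] [0.6849 0.2981] [0.686  0.2996 0.0037] 0.0038252488104976237
sheetD [0.3606 0.2009] [0.353  0.2026] [ 0.3557  0.2025 -0.0003] 0.0036921548827913843
rk1 [ 0.4864 -0.167 ] [ 0.4703 -0.1562] [ 0.4761 -0.1631  0.012 ] 0.0016235405208772714
rk2 [ 0.6736 -0.1957] [ 0.6588 -0.2033] [ 0.6653 -0.1995  0.0184] 0.015173699877454887
rk3 [0.7049 0.1558] [0.7012 0.1496] [0.7034 0.1523 0.0228] 0.00697432715349265
rk4 [0.5279 0.1836] [0.5184 0.1774] [0.5231 0.1806 0.0205] 0.01100774893346676
hbutt [ 0.4101 -0.2326] [ 0.415 -0.242] [ 0.4133 -0.2357  0.0946] 0.004262464492878697
hfront [ 0.414  -0.0986] [ 0.4101 -0.0993] [ 0.4114 -0.0989  0.0588] 0.002941552236666015
bl1 [0.3871 0.0377] [0.4376 0.0379] [0.4192 0.0356 0.0238] 0.03170357904515762
bl2 [0.4548 0.037 ] [0.3733 0.0344] [ 0.4035  0.0394 -0.025 ] 0.05550767270857664
pl [ 0.4455 -0.2188] [ 0.3691 -0.2034] [ 0.3938 -0.2158 -0.0372] 0.03399813261610719
key [ 0.4934 -0.3187  0.122 ]
key [ 0.4811 -0.3901  0.122 ]
box [ 0.5536 -0.2952  0.108 ]
box [ 0.4486 -0.2766  0.108 ]
box [ 0.4304 -0.4288  0.108 ]
box [ 0.5286 -0.4394  0.108 ]
jar [ 0.7787 -0.1674  0.095 ] tin [ 0.3393 -0.3253  0.075 ] jarS [ 0.7859 -0.1655  0.095 ] tinS [ 0.3506 -0.3272  0.075 ]
carton [0.8168 0.0822 0.045 ]
carton [ 0.8358 -0.0609  0.045 ]
carton [ 0.7604 -0.0596  0.045 ]
carton [0.7529 0.0735 0.045 ]
[(array([326.5, 165.8]), np.int32(178), array([0.5323, 0.3819, 0.016 ])), (array([341.6, 177.4]), np.int32(203), array([0.6138, 0.3725, 0.016 ]))]
[(array([203.2, 181.8]), np.int32(261), array([0.8121, 0.0057, 0.016 ])), (array([162. , 273.2]), np.int32(246), array([0.6012, 0.379 , 0.016 ])), (array([176.3, 289.8]), np.int32(272), array([0.5198, 0.388 , 0.016 ]))]
```

Call:
jog_arm(increments="0 0 0 0 0 -7 0;0 0 0 0 0 -7 0;0 0 0 0 0 -7 0;0 0 0 0 0 -7 0;0 0 0 0 0 -7 0;0 0 0 0 0 -7 0;0 0 0 0 0 -7 0;0 0 0 0 0 -7 0;0 0 0 0 0 -7 0;0 0 0 0 0 -7 0;0 0 0 0 0 -3 0;0 0 0 0 0 0 0", grip_force=60)

```text
time_s: 1.25
tcp_pos: [0.1898, -0.6216, 0.2254]
eef_rot: [3.142, -0.0, 1.572]
wrist_force: [0.2, -0.0, 0.7]
grip_width: 0.0916
gripper_force: 0.0
```

Call:
jog_arm(increments="3.5 1.85 -0.4 0 0 0 0;3.5 1.85 -0.4 0 0 0 0;3.5 1.85 -0.4 0 0 0 0;3.5 1.85 -0.4 0 0 0 0;3.5 1.85 -0.4 0 0 0 0;3.5 1.85 -0.4 0 0 0 0;3.5 1.85 -0.4 0 0 0 0;3.5 1.85 -0.4 0 0 0 0;3.5 1.85 -0.4 0 0 0 0;3.5 1.85 -0.4 0 0 0 0;3.5 1.85 -0.4 0 0 0 0;3.5 1.85 -0.4 0 0 0 0;0 0 0 0 0 0 0;0 0 0 0 0 0 0")

```text
time_s: 2.42
tcp_pos: [0.4131, -0.1997, 0.2741]
eef_rot: [3.141, 0.001, 1.574]
wrist_force: [0.3, -0.5, -0.3]
grip_width: 0.0917
gripper_force: 0.0
```

```bash
python3 - <<'E'
from h import *
s=snap('wrist','w1.png');print(s['eye'],s['orientation']);t=ctrl.sense();print(t['tcp_pos'],t['eef_rot'],t['joint_pos'])
E
```

```text
[ 0.4127523  -0.11907346  0.43321456] [-0.29205259 -0.00054794  0.00387137]
[ 0.41210595 -0.20147053  0.27368744] [3.14157848e+00 7.19820469e-04 1.57108080e+00] [ 0.91632774  0.13421037 -0.57494891  1.96557768  0.08407074  1.06442712
  0.30494865]
```

View pics/w1.png

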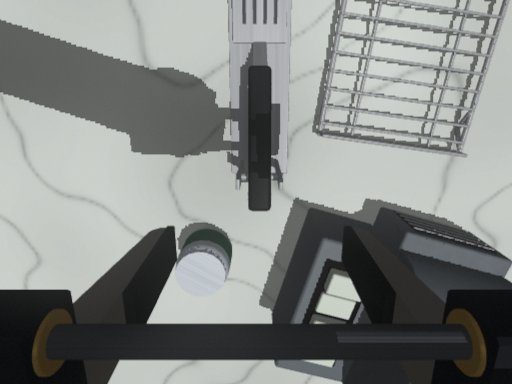

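Wrist view: handle runs from (259,66) to (259,210), blade above it, rack end rail from (318,132) to (465,153), first two keys at about (340,285).

```bash
python3 - <<'E'
from h import *
np.set_printoptions(suppress=True,precision=4)
s=snap('wrist')
for n,u,v,z in [('front',259.5,66,.066),('butt',259.5,210,.095),('edgeL',248,140,.079),('edgeR',271,140,.079),('bladeL',231,41,.005),('bladeR',290,41,.005),('rail1',318,132,.038),('rail2',465,153,.038),('plate bl',231,150,.004),('bladeLtop',232.5,0,.005),('bladeRtop',291,0,.005)]: print(n,onz(s,u,v,z))
E
```

```text
front [ 0.4128 -0.099   0.066 ]
butt [ 0.413  -0.2445  0.095 ]
edgeL [ 0.4009 -0.1726  0.079 ]
edgeR [ 0.4249 -0.1725  0.079 ]
bladeL [ 0.3796 -0.0679  0.005 ]
bladeR [ 0.4485 -0.0679  0.005 ]
rail1 [ 0.4808 -0.1692  0.038 ]
rail2 [ 0.6555 -0.1937  0.038 ]
plate bl [ 0.3766 -0.1963  0.004 ]
bladeLtop [ 0.3823 -0.0252  0.005 ]
bladeRtop [ 0.4484 -0.0252  0.005 ]
```

Call:
jog_arm(increments="2.5 0.05 0 0 0 0 0.4;2.45 0.05 0 0 0 0 0.4;0 0 3 0 0 0 0.4;0 0 3 0 0 0 0.4;0 0 3 0 0 0 0.4;0 0 3 0 0 0 0.4;0 0 3 0 0 0 0.4;0 0 2.5 0 0 0 0.4;0 0 2 0 0 0 0.4;0 0 1.2 0 0 0 0.4;0 0 0.47 0 0 0 0.4;0 0 0 0 0 0 0.4;0 0 0 0 0 0 0.4;0 0 0 0 0 0 1;0 0 0 0 0 0 1;0 0 0 0 0 0 1;0 0 0 0 0 0 1;0 0 0 0 0 0 1;0 0 0 0 0 0 1", grip_force=60)

```text
time_s: 4.1
tcp_pos: [0.4133, -0.1523, 0.0622]
eef_rot: [3.141, 0.0, 1.571]
wrist_force: [-0.2, -0.6, 3.8]
grip_width: 0.0235
gripper_force: 60.0
```

Call:
jog_arm(increments="0 0 0 0 0 0 1;0 0 -0.5 0 0 0 1;0 0 -1 0 0 0 1;0 0 -2 0 0 0 1;0 0 -2.5 0 0 0 1;0 0 -2.5 0 0 0 1;0 0 -2.5 0 0 0 1;0 0 -2.5 0 0 0 1;0 0 -1.5 0 0 0 1;0 0 0 0 0 0 1;0 0 0 0 0 0 1;0 0 0 0 0 0 1")

```text
time_s: 5.1
tcp_pos: [0.4121, -0.1519, 0.211]
eef_rot: [-3.14, -0.0, 1.571]
wrist_force: [-1.2, 0.2, -2.3]
grip_width: 0.0237
gripper_force: 60.0
```

```bash
python3 - <<'E'
from h import *
s=snap('wrist','w2.png');print(s['eye'],s['orientation']);t=ctrl.sense();print(t['tcp_pos'],t['eef_rot'],t['wrist_force'],t['moment'])
E
```

```text
[ 0.41249962 -0.07144924  0.37025863] [-0.29093805  0.00201938  0.00035867]
[ 0.4120323  -0.15180344  0.21072028] [-3.13937009e+00 -1.00810984e-03  1.57095320e+00] [-0.12639964 -0.51534958 -1.63695594] [-0.10743899 -0.08724655  0.032217  ]
```

View pics/w2.png

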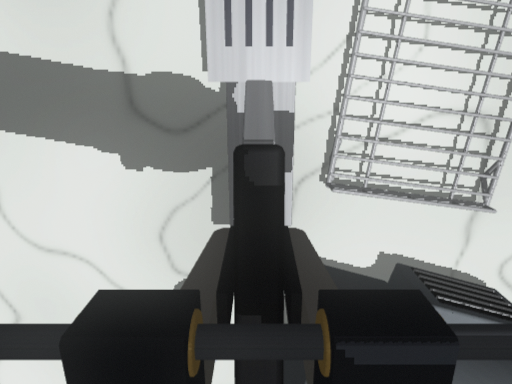

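Call:
jog_arm(increments="0 0 0 0 0 -5.5 1;0 0 0 0 0 -5.5 1;0 0 0 0 0 -5.4 1;0.9 1.5 0 0 0 0 1;1.88 2.98 0 0 0 0 1;1.88 2.98 0 0 0 0 1;1.88 2.98 0 0 0 0 1;1.88 2.98 0 0 0 0 1;1.88 2.98 0 0 0 0 1;1.88 2.98 0 0 0 0 1;1.88 2.98 0 0 0 0 1;1.88 2.98 0 0 0 0 1;1.88 2.98 0 0 0 0 1;0.98 1.48 0 0 0 0 1;0 0 0 0 0 0 1;0 0 0 0 0 0 1;0 0 0 0 0 0 1")

```text
time_s: 6.57
tcp_pos: [0.6448, 0.1114, 0.2101]
eef_rot: [-3.138, 0.0, 1.857]
wrist_force: [-1.3, 0.2, -1.4]
grip_width: 0.0233
gripper_force: 60.0
```

```bash
python3 - <<'E'
from h import *
s=snap('wrist','w3.png');print(s['eye'],s['orientation']);t=ctrl.sense();print(t['tcp_pos'],t['eef_rot'],t['wrist_force'],t['moment'])
print(biscuits(s,.016))
E
```

```text
[0.62244185 0.18882727 0.36923926] [-0.29150485  0.0038927   0.28640843]
[0.6449388  0.11085113 0.2106102 ] [-3.13893729e+00  6.63537344e-04  1.85593245e+00] [-0.62948503  0.26975393 -2.09190535] [-0.17790451 -0.15244611  0.01706265]
[(array([350.9, 271.7]), np.int32(616), array([0.7831, 0.0214, 0.016 ])), (array([193. , 342.5]), np.int32(476), array([ 0.6282, -0.1297,  0.016 ])), (array([324.4, 342.2]), np.int32(445), array([ 0.7869, -0.0818,  0.016 ]))]
```

View pics/w3.png

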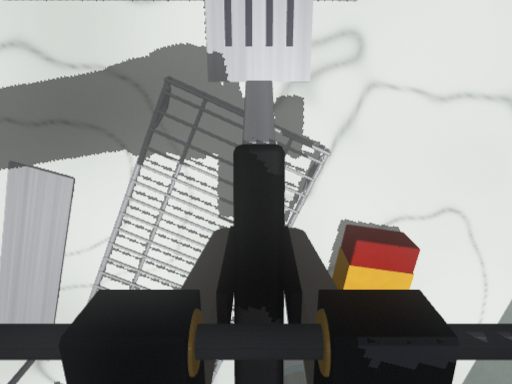

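```bash
python3 - <<'E'
from h import *
np.set_printoptions(suppress=True,precision=4)
a=snap('scene');b=snap('side','s4.png');w=snap('wrist')
A=biscuits(a,.016);B=biscuits(b,.016);print(A);print(B)
A=sorted([x for x in A if x[2][1]>.2],key=lambda x:x[2][0]);B=sorted([x for x in B if x[2][1]>.2],key=lambda x:x[2][0])
c=np.array([.494,.344]);ux=np.array([-.282,.959]);uy=np.array([-.959,-.282])
for p,q in zip(A,B):
    X,e=tri(a,p[0],b,q[0]);print(X,e,'sheet',(X[:2]-c)@ux,(X[:2]-c)@uy)
print(onz(w,168,80,.038),onz(w,328,150,.038))
E
```

```text
[(array([328.2, 166.6]), np.int32(134), array([0.5397, 0.3833, 0.016 ])), (array([341.6, 177.4]), np.int32(203), array([0.6138, 0.3725, 0.016 ]))]
[(array([197. , 180.7]), np.int32(88), array([0.8342, 0.0175, 0.016 ])), (array([162. , 273.3]), np.int32(244), array([0.601, 0.379, 0.016])), (array([176.2, 289.8]), np.int32(270), array([0.5199, 0.3882, 0.016 ]))]
[0.5291 0.3885 0.0071] 0.009901242410089274 sheet 0.03279394109834068 -0.0462008208837986
[0.6073 0.3781 0.0089] 0.004307267158035784 sheet 0.0007904989169128451 -0.11823494820347939
[0.5387 0.1713 0.038 ] [0.7046 0.1511 0.038 ]
```

Call:
jog_arm(increments="0.92 1.02 0 0 0 0 1;0.92 1.02 0 0 0 0 1;0.92 1.02 0 0 0 0 1;0.92 1.02 0 0 0 0 1;0 0 0 0 -3 0 1;0.1 0 2 0 0 0 1;0.13 0 2.5 0 0 0 1;0.13 0 2.5 0 0 0 1;0.13 0 2.5 0 0 0 1;0.1 0 2 0 0 0 1;0.05 0 1 0 0 0 1;0 0 0 0 0 0 1;0 0 0 0 0 0 1")

```text
time_s: 7.85
tcp_pos: [0.675, 0.1595, 0.087]
eef_rot: [3.141, 0.052, 1.857]
wrist_force: [0.4, 0.3, -0.8]
grip_width: 0.0235
gripper_force: 60.0
```

Call:
jog_arm(increments="0 0 0.4 0 0 0 1;0 0 0.3 0 0 0 1;0 0 0.2 0 0 0 1;0 0 0 0 0 0 1;0 0 0 0 0 0 1")

```text
time_s: 8.27
tcp_pos: [0.6749, 0.1585, 0.078]
eef_rot: [3.141, 0.053, 1.857]
wrist_force: [-1.3, -0.3, -1.4]
grip_width: 0.0237
gripper_force: 60.0
```

```bash
python3 - <<'E'
from h import *
t=ctrl.sense();print(t['tcp_pos'],t['eef_rot'],t['wrist_force'],t['moment'])
p=cv2.resize(snap('side')['color'][220:350,110:290,::-1],None,fx=3,fy=3,interpolation=2);q=cv2.resize(snap('scene')['color'][130:220,240:380,::-1],None,fx=3.8,fy=3.8,interpolation=2)
c=np.zeros((740,540,3),np.uint8);c[:390,:540]=p;c[390:732,:532]=q[:342,:532];cv2.imwrite('pics/m5.png',cv2.resize(c,None,fx=.81,fy=.81))
E
```

```text
[0.67492355 0.1585448  0.07804823] [3.14118394 0.05250926 1.85682353] [-1.27252505 -0.34099228 -1.43216051] [ 0.00828783 -0.08932937  0.00768265]
```

View pics/m5.png

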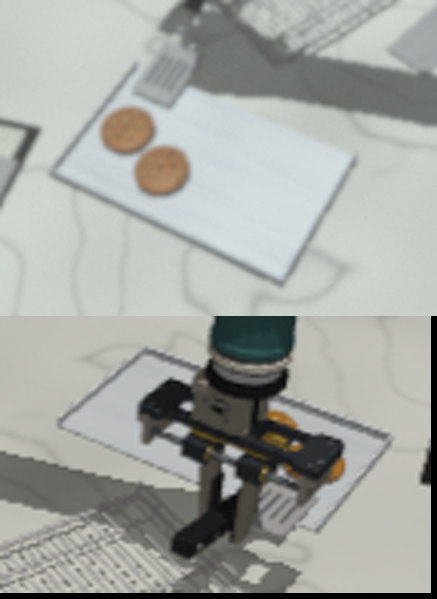

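Call:
jog_arm(increments="0 0 0.4 0 0 0 1;0 0 0.3 0 0 0 1;0 0 0.2 0 0 0 1;0 0 0 0 0 0 1;0 0 0 0 0 0 1")

```text
time_s: 8.78
tcp_pos: [0.6749, 0.1582, 0.0686]
eef_rot: [-3.141, 0.052, 1.857]
wrist_force: [0.8, 0.4, -0.8]
grip_width: 0.0235
gripper_force: 60.0
```

Call:
jog_arm(increments="0.5 0 0 0 0 0 1;0.8 0 -0.04 0 0 0 1;0.8 0 -0.04 0 0 0 1;0.8 0 -0.04 0 0 0 1;0.8 0 -0.04 0 0 0 1;0.8 0 -0.04 0 0 0 1;0.8 0 -0.04 0 0 0 1;0.8 0 -0.04 0 0 0 1;0.8 0 -0.04 0 0 0 1;0.8 0 -0.04 0 0 0 1;0.8 0 -0.04 0 0 0 1;0.8 0 -0.04 0 0 0 1;0.8 0 -0.04 0 0 0 1")

```text
time_s: 9.87
tcp_pos: [0.6461, 0.2559, 0.0682]
eef_rot: [-3.142, 0.052, 1.857]
wrist_force: [0.4, -1.3, -1.1]
grip_width: 0.0235
gripper_force: 60.0
```

Call:
jog_arm(increments="0.6 0 -0.03 0 0 0 1;0.6 0 -0.03 0 0 0 1;0.6 0 -0.03 0 0 0 1;0.6 0 -0.03 0 0 0 1;0.6 0 -0.03 0 0 0 1;0.4 0 -0.02 0 0 0 1;0 0 0 0 0 0 1")

```text
time_s: 10.45
tcp_pos: [0.6361, 0.2894, 0.0682]
eef_rot: [3.142, 0.051, 1.858]
wrist_force: [0.4, 0.3, -1.1]
grip_width: 0.0235
gripper_force: 60.0
```

```bash
python3 - <<'E'
from h import *
t=ctrl.sense();print(t['tcp_pos'],t['eef_rot'],t['wrist_force'],t['moment'])
s=snap('side');B=biscuits(s,.018);print(B)
c=np.array([.494,.344]);ux=np.array([-.282,.959]);uy=np.array([-.959,-.282])
for b in B: print((b[2][:2]+np.array([.007,-.003])-c)@np.stack([ux,uy],1))
print('tip',(t['tcp_pos'][:2]-c)@np.stack([ux,uy],1)+[.174,0])
cv2.imwrite('pics/m6.png',cv2.resize(s['color'][230:340,120:270,::-1],None,fx=4,fy=4,interpolation=2))
E
```

```text
[0.63611347 0.28940673 0.068191  ] [3.14152502 0.0512849  1.85839043] [ 0.43639084  0.31074637 -1.11044473] [ 0.28351113 -0.08204156 -0.07147533]
[(array([203.8, 182.7]), np.int32(245), array([0.8051, 0.0084, 0.018 ])), (array([151.2, 286.8]), np.int32(281), array([0.5849, 0.4348, 0.018 ])), (array([176.1, 291.4]), np.int32(224), array([0.5147, 0.3928, 0.018 ]))]
[-0.4144216 -0.2095727]
[ 0.0565924 -0.1186457]
[ 0.0361108 -0.0394799]
tip [ 0.08156906 -0.12089152]
```

View pics/m6.png

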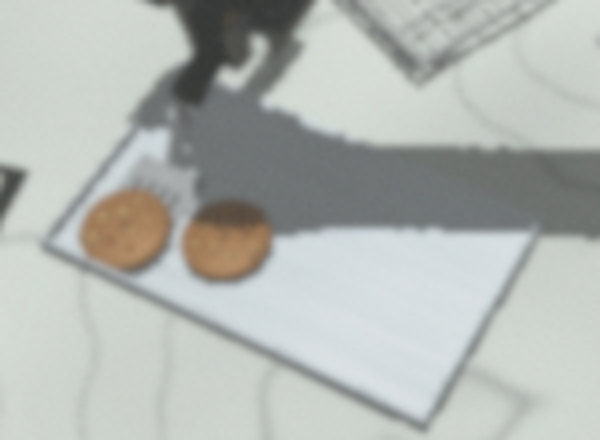

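The biscuit is at the far rim at (127,230) with the blade under it.

Call:
jog_arm(increments="0.4 0 -0.02 0 0 0 1;0.4 0 -0.02 0 0 0 1;0.2 0 -0.01 0 0 0 1;0 0 0 0 0 0 1;0 0 0 0 0 0 1")

```text
time_s: 10.92
tcp_pos: [0.6337, 0.298, 0.0681]
eef_rot: [3.141, 0.052, 1.857]
wrist_force: [0.7, 1.0, -1.1]
grip_width: 0.0234
gripper_force: 60.0
```

Call:
jog_arm(increments="0 0 0 0 1.5 0 1;0 0 0 0 1.5 0 1;0 0 0 0 1.5 0 1;0 0 0 0 1.5 0 1;0 0 0 0 1.5 0 1;0 0 0 0 1.5 0 1;0 0 0 0 0 0 1;0.03 0 -0.3 0 0 0 1;0.06 0 -0.6 0 0 0 1;0.1 0 -1 0 0 0 1;0.15 0 -1.5 0 0 0 1;0.15 0 -1.5 0 0 0 1;0.15 0 -1.5 0 0 0 1;0.15 0 -1.5 0 0 0 1;0.1 0 -1 0 0 0 1;0.05 0 -0.5 0 0 0 1;0 0 0 0 0 0 1;0 0 0 0 0 0 1")

```text
time_s: 12.42
tcp_pos: [0.6339, 0.2967, 0.1625]
eef_rot: [-3.141, -0.104, 1.857]
wrist_force: [0.2, 0.1, -2.4]
grip_width: 0.0233
gripper_force: 60.0
```

```bash
python3 - <<'E'
from h import *
t=ctrl.sense();print(t['tcp_pos'],t['eef_rot'],t['wrist_force'],t['moment'])
s=snap('side');w=snap('wrist');B=biscuits(s,.018);print(B)
cv2.imwrite('pics/m7.png',np.hstack([cv2.resize(s['color'][200:340,120:290,::-1],(400,330),interpolation=2),cv2.resize(w['color'][:,:,::-1],(400,330))]))
E
```

```text
[0.63393797 0.29668622 0.16248792] [-3.14131771 -0.10424546  1.85691846] [ 0.18250194  0.06176515 -2.39644412] [-0.31050053 -0.20061147  0.0122954 ]
[(array([203.7, 182.4]), np.int32(254), array([0.8065, 0.0078, 0.018 ])), (array([143.2, 266.9]), np.int32(297), array([0.664 , 0.4054, 0.018 ])), (array([176.2, 289.6]), np.int32(296), array([0.5194, 0.3882, 0.018 ]))]
```

View pics/m7.png

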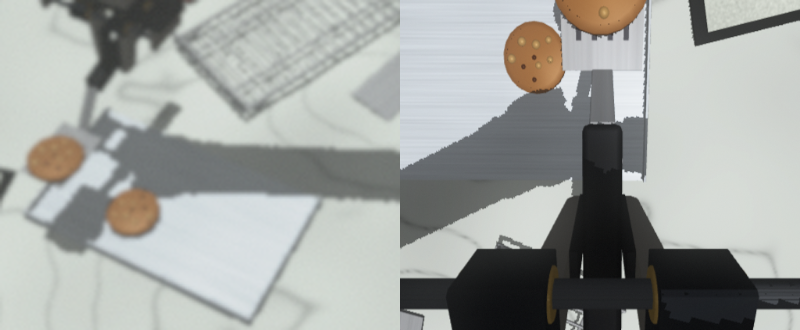

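Call:
jog_arm(increments="0 0 0 -0.31 0 2.98 1;0 0 0 -0.52 0 4.97 1;0 0 0 -0.68 0 6.46 1;0 0 0 -0.68 0 6.46 1;0 0 0 -0.68 0 6.46 1;0 0 0 -0.68 0 6.46 1;0 0 0 -0.68 0 6.46 1;0 0 0 -0.68 0 6.46 1;0 0 0 -0.68 0 6.46 1;0 0 0 -0.68 0 6.46 1;0 0 0 -0.68 0 6.46 1;0 0 0 -0.68 0 6.46 1;0 0 0 -0.68 0 6.46 1;0 0 0 -0.68 0 6.46 1;0 0 0 -0.68 0 6.46 1;0 0 0 -0.68 0 6.46 1;0 0 0 -0.68 0 6.46 1;0 0 0 -0.52 0 4.97 1;0 0 0 -0.31 0 2.98 1;0 0 0 0 0 0 1")

```text
time_s: 14.18
tcp_pos: [0.633, 0.2976, 0.1612]
eef_rot: [3.141, -0.103, -0.123]
wrist_force: [-0.1, 1.0, -2.6]
grip_width: 0.0235
gripper_force: 60.0
```

```bash
python3 - <<'E'
from h import *
t=ctrl.sense();print(t['tcp_pos'],t['eef_rot'],t['wrist_force'],t['joint_pos'])
w=snap('wrist')
hsv=cv2.cvtColor(w['color'],cv2.COLOR_RGB2HSV);m=cv2.inRange(hsv,(5,90,60),(20,255,255));n,l,st,c=cv2.connectedComponentsWithStats(m);print(st[st[:,4]>200])
E
```

```text
[0.63298606 0.29755994 0.16120957] [ 3.14052408 -0.10260252 -0.12278991] [-0.09474666  1.04706056 -2.61019804] [-0.40744531  0.5787853  -0.15424502  1.5903914   0.1879694   0.90527094
 -2.33803234]
[[     0      0    512    384 192151]
 [   200      0    116     41   3460]
 [   156    274     32     16    351]
 [   188    312     10     64    328]
 [   322    312      9     64    317]]
```

Call:
jog_arm(increments="-0.3 0.7 -0.03 0 0 0 1;-0.62 1.4 -0.06 0 0 0 1;-0.92 2.1 -0.1 0 0 0 1;-1.23 2.8 -0.13 0 0 0 1;-1.23 2.8 -0.13 0 0 0 1;-1.23 2.8 -0.13 0 0 0 1;-1.23 2.8 -0.13 0 0 0 1;-1.23 2.8 -0.13 0 0 0 1;-1.23 2.8 -0.13 0 0 0 1;-1.23 2.8 -0.13 0 0 0 1;-1.23 2.8 -0.13 0 0 0 1;-1.23 2.8 -0.13 0 0 0 1;-1.23 2.8 -0.13 0 0 0 1;-0.92 2.1 -0.1 0 0 0 1;-0.62 1.4 -0.06 0 0 0 1;-0.3 0.7 -0.03 0 0 0 1;0 0 0 0 0 0 1;0 0 0 0 0 0 1")

```text
time_s: 15.73
tcp_pos: [0.4303, -0.0445, 0.1628]
eef_rot: [-3.141, -0.106, -0.122]
wrist_force: [0.6, 0.9, -2.5]
grip_width: 0.0237
gripper_force: 60.0
```

```bash
cat >> h.py <<'E'
def blade(w):
    hsv=cv2.cvtColor(w['color'],cv2.COLOR_RGB2HSV);m=cv2.inRange(hsv,(5,90,60),(20,255,255));n,l,st,c=cv2.connectedComponentsWithStats(m);return st[(st[:,4]>200)][1:]
def st():
    t=ctrl.sense();print(t['time_s'],t['tcp_pos'].round(4),t['eef_rot'].round(3),t['wrist_force'].round(2))
    return t
E
python3 - <<'E'
from h import *
t=st();print(blade(snap('wrist')))
yaw=t['eef_rot'][2];th=t['eef_rot'][1]
def tip(p,th,yaw): return p+np.array([np.cos(yaw)*(.174*np.cos(th)-.058*np.sin(th)),np.sin(yaw)*(.174*np.cos(th)-.058*np.sin(th)),-.174*np.sin(th)-.058*np.cos(th)])
q=tip(t['tcp_pos'],th,yaw);d=q[:2]-[.595,-.010];print(q,d@[.9915,-.13],d@[.13,.9915])
E
```

```text
15.7333 [ 0.4303 -0.0445  0.1628] [-3.141 -0.106 -0.122] [ 0.64  0.88 -2.52]
[[ 200    0  119   44 3825]
 [ 187  310   15   66  409]
 [ 321  311   10   65  319]]
[ 0.6081254  -0.0663959   0.12349254] 0.02034529729906376 -0.05421023507355067
```

Call:
jog_arm(increments="0 0 0 0 -2 0 1;0 0 0 0 -3 0 1;0 0 0 0 -3 0 1;0 0 0 0 -3 0 1;0 0 0 0 -3 0 1;0 0 0 0 -2 0 1;0.1 0 0.55 0 0 0 1;0.2 0 1.1 0 0 0 1;0.2 0 1.2 0 0 0 1;0.2 0 1.1 0 0 0 1;0.1 0 0.6 0 0 0 1;0.03 0 0.15 0 0 0 1;0 0 0 0 0 0 1")

```text
time_s: 16.87
tcp_pos: [0.43, -0.0442, 0.1145]
eef_rot: [-3.142, 0.175, -0.122]
wrist_force: [-0.5, -0.4, -2.1]
grip_width: 0.0235
gripper_force: 60.0
```

```bash
cat >> h.py <<'E'
def tipr(t):
    p=t['tcp_pos'];th,yaw=t['eef_rot'][1:]
    h=.174*np.cos(th)-.058*np.sin(th);q=p+np.array([np.cos(yaw)*h,np.sin(yaw)*h,-.174*np.sin(th)-.058*np.cos(th)])
    d=q[:2]-[.595,-.010];print('tip',q.round(4),'rack',d@[.9915,-.13],d@[.13,.9915])
E
python3 - <<'E'
from h import *
t=st();tipr(t);print(blade(snap('wrist')));
E
```

```text
16.8667 [ 0.43   -0.0442  0.1145] [-3.142  0.175 -0.122] [-0.5  -0.36 -2.12]
tip [ 0.59   -0.0637  0.0271] rack 0.0020572234235038335 -0.05393141011660052
[[ 201    0  118   43 3713]
 [ 188  310   14   66  435]
 [ 316  310   15   66  412]]
```

Call:
jog_arm(increments="0.2 0 -0.6 0 -2 0 1;0.2 0 -0.6 0 -2 0 1;0.2 0 -0.6 0 -2 0 1;0.2 0 -0.6 0 -2 0 1;0 0 0 0 0 0 1")

```text
time_s: 17.33
tcp_pos: [0.4459, -0.0464, 0.1374]
eef_rot: [-3.141, 0.31, -0.123]
wrist_force: [1.1, 0.2, -1.5]
grip_width: 0.0235
gripper_force: 60.0
```

```bash
python3 - <<'E'
from h import *
t=st();tipr(t);print(blade(snap('wrist')));
E
```

```text
17.3333 [ 0.4459 -0.0464  0.1374] [-3.141  0.31  -0.123] [ 1.12  0.24 -1.5 ]
tip [ 0.5928 -0.0645  0.029 ] rack 0.004865053478166728 -0.05432161185032877
[[ 205    0  109   34 2621]
 [ 188  309   15   68  475]
 [ 316  309   15   68  445]]
```

Call:
jog_arm(increments="0.1 0 0.3 0 0 0 1;0.2 0 -0.55 0 -2 0 1;0.2 0 -0.5 0 -2 0 1;0 0 0 0 0 0 1;0 0 0 0 0 0 1;0 0 0 0 0 0 1")

```text
time_s: 17.88
tcp_pos: [0.4496, -0.0471, 0.1416]
eef_rot: [3.141, 0.383, -0.122]
wrist_force: [-0.1, -0.4, -1.3]
grip_width: 0.0233
gripper_force: 60.0
```

```bash
python3 - <<'E'
from h import *
t=st();tipr(t);w=snap('wrist');s=snap('side');print(blade(w),biscuits(s,.028));
cv2.imwrite('pics/m8.png',np.hstack([cv2.resize(s['color'][150:270,180:330,::-1],(400,320),interpolation=2),cv2.resize(w['color'][:,:,::-1],(400,320))]))
E
```

```text
17.8833 [ 0.4496 -0.0471  0.1416] [ 3.141  0.383 -0.122] [-0.12 -0.39 -1.28]
tip [ 0.5882 -0.0641  0.0227] rack 0.00030817017616783447 -0.054550154270272835
[[220   0  79  16 886]
 [188 309  15  68 470]
 [315 309  16  68 451]] [(array([203.4, 182. ]), np.int32(262), array([0.8007, 0.0135, 0.028 ])), (array([261.6, 199. ]), np.int32(130), array([ 0.5776, -0.0699,  0.028 ])), (array([176.1, 289.8]), np.int32(268), array([0.5131, 0.392 , 0.028 ]))]
```

View pics/m8.png

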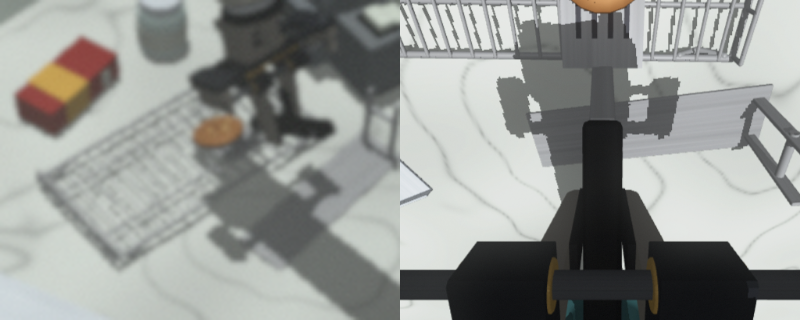

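Call:
jog_arm(increments="-0.9 0 0.37 0 0 0 1;-0.9 0 0.37 0 0 0 1;-0.9 0 0.37 0 0 0 1;-0.9 0 0.37 0 0 0 1;-0.9 0 0.37 0 0 0 1;0 0 0 0 0 0 1")

```text
time_s: 18.48
tcp_pos: [0.3995, -0.041, 0.1418]
eef_rot: [3.141, 0.386, -0.122]
wrist_force: [-0.3, 0.4, -0.8]
grip_width: 0.0235
gripper_force: 60.0
```

```bash
python3 - <<'E'
from h import *
t=st();tipr(t);w=snap('wrist');s=snap('side');print(blade(w),biscuits(s,.035));
E
```

```text
18.4833 [ 0.3995 -0.041   0.1418] [ 3.141  0.386 -0.122] [-0.25  0.43 -0.83]
tip [ 0.5379 -0.058   0.0226] rack -0.05041558174814641 -0.05505013350790468
[[188 309  15  68 461]
 [315 309  16  68 454]] [(array([203.2, 182. ]), np.int32(264), array([0.7959, 0.0181, 0.035 ])), (array([261.8, 201.5]), np.int32(173), array([ 0.5642, -0.0564,  0.035 ])), (array([176.1, 289.8]), np.int32(266), array([0.509 , 0.3943, 0.035 ]))]
```

Call:
jog_arm(increments="-0.9 0 0.37 0 0 0 1;-0.9 0 0.37 0 0 0 1;-0.7 0 0.28 0 0 0 1;0 0 0 0 0 0 1;-0.5 0 -1.2 0 0 0 1;-0.8 0 -1.9 0 0 0 1;-0.8 0 -1.9 0 0 0 1;-0.8 0 -1.9 0 0 0 1;0 0 0 0 5 0 1;0 0 0 0 5 0 1;0 0 0 0 5 0 1;0 0 0 0 4 0 1;0 0 0 0 0 0 1;0 0 0 0 0 0 1")

```text
time_s: 19.75
tcp_pos: [0.3737, -0.0378, 0.2168]
eef_rot: [3.141, 0.053, -0.122]
wrist_force: [0.5, 0.3, -1.6]
grip_width: 0.0239
gripper_force: 60.0
```

```bash
python3 - <<'E'
from h import *
t=st();w=snap('scene');s=snap('side');A=biscuits(w,.03);B=biscuits(s,.035);print(A,B)
cv2.imwrite('pics/m9.png',np.hstack([cv2.resize(s['color'][150:330,120:345,::-1],(400,320),interpolation=2),cv2.resize(w['color'][120:300,150:375,::-1],(400,320),interpolation=2)]))
E
```

```text
19.75 [ 0.3737 -0.0378  0.2168] [ 3.141  0.053 -0.122] [ 0.46  0.25 -1.64]
[(array([326.5, 165.8]), np.int32(178), array([0.5448, 0.3664, 0.03  ])), (array([235.2, 221.7]), np.int32(322), array([ 0.5741, -0.0615,  0.03  ]))] [(array([203.2, 181.9]), np.int32(264), array([0.7958, 0.0179, 0.035 ])), (array([261.7, 201.1]), np.int32(180), array([ 0.5656, -0.0575,  0.035 ])), (array([176.1, 289.8]), np.int32(268), array([0.509 , 0.3942, 0.035 ]))]
```

View pics/m9.png

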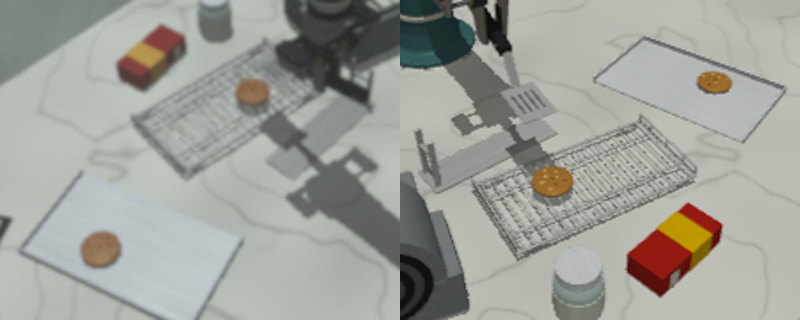

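First biscuit is flat on the rack at scene (235,222). Now the second.

Call:
jog_arm(increments="0 0 0 -0.37 0 -6.99 1;0 0 0 -0.37 0 -6.99 1;0 0 0 -0.37 0 -6.99 1;0 0 0 -0.37 0 -6.99 1;0 0 0 -0.37 0 -6.99 1;0 0 0 -0.37 0 -6.99 1;0 0 0 -0.37 0 -6.99 1;0 0 0 -0.37 0 -6.99 1;0 0 0 -0.37 0 -6.99 1;0 0 0 -0.37 0 -6.99 1;0 0 0 -0.37 0 -6.99 1;0 0 0 -0.37 0 -6.99 1;0 0 0 -0.37 0 -6.99 1;0 0 0 -0.37 0 -6.99 1;0 0 0 -0.37 0 -6.99 1;0 0 0 -0.37 0 -6.99 1;0 0 0 -0.08 0 -1.5 1;0 0 0 0 0 0 1")

```text
time_s: 21.35
tcp_pos: [0.3748, -0.0378, 0.216]
eef_rot: [-3.141, 0.052, 1.859]
wrist_force: [0.2, 0.4, -2.1]
grip_width: 0.024
gripper_force: 60.0
```

Call:
jog_arm(increments="1.09 2.64 -0.06 0 0 0 1;1.09 2.64 -0.06 0 0 0 1;1.09 2.64 -0.06 0 0 0 1;1.09 2.64 -0.06 0 0 0 1;1.09 2.64 -0.06 0 0 0 1;1.09 2.64 -0.06 0 0 0 1;1.09 2.64 -0.06 0 0 0 1;1.09 2.64 -0.06 0 0 0 1;1.09 2.64 -0.06 0 0 0 1;1.09 2.64 -0.06 0 0 0 1;0 0 0 0 0 0 1;0.13 0 2.6 0 0 0 1;0.13 0 2.6 0 0 0 1;0.13 0 2.6 0 0 0 1;0.13 0 2.6 0 0 0 1;0.13 0 2.6 0 0 0 1;0 0 0 0 0 0 1;0 0 0 0 0 0 1")

```text
time_s: 22.85
tcp_pos: [0.5956, 0.1408, 0.0848]
eef_rot: [-3.138, 0.053, 1.858]
wrist_force: [-0.1, -0.4, -1.2]
grip_width: 0.0236
gripper_force: 60.0
```

```bash
cat >> h.py <<'E'
def sheet(t):
    c=np.array([.494,.344]);M=np.array([[-.282,-.959],[.959,-.282]])
    th,yaw=t['eef_rot'][1:];h=.174*np.cos(th)-.058*np.sin(th)
    q=t['tcp_pos'][:2]+h*np.array([np.cos(yaw),np.sin(yaw)]);print('tip sheet',(q-c)@M,'tipz',t['tcp_pos'][2]-.174*np.sin(th)-.058*np.cos(th))
    s=snap('side');B=[b for b in biscuits(s,.018) if b[2][1]>.2]
    for b in B: print(b[0],'bisc sheet',(b[2][:2]+np.array([.007,-.003])-c)@M)
E
python3 - <<'E'
from h import *
t=st();sheet(t)
E
```

```text
22.85 [0.5956 0.1408 0.0848] [-3.138  0.053  1.858] [-0.07 -0.37 -1.17]
tip sheet [-0.05291592 -0.03997371] tipz 0.017628522465803244
[176.2 289.8] bisc sheet [ 0.0311186 -0.0422838]
```

Call:
jog_arm(increments="0 0 0.6 0 0 0 1;0 0 0.5 0 0 0 1;0 0 0.35 0 0 0 1;0 0 0.2 0 0 0 1;0 0 0 0 0 0 1;0 0 0 0 0 0 1")

```text
time_s: 23.4
tcp_pos: [0.597, 0.1406, 0.0703]
eef_rot: [3.141, 0.053, 1.858]
wrist_force: [-0.8, -0.3, -1.7]
grip_width: 0.0238
gripper_force: 60.0
```

Call:
jog_arm(increments="0.5 0 -0.03 0 0 0 1;0.8 0 -0.04 0 0 0 1;0.8 0 -0.04 0 0 0 1;0.8 0 -0.04 0 0 0 1;0.8 0 -0.04 0 0 0 1;0.8 0 -0.04 0 0 0 1;0.8 0 -0.04 0 0 0 1;0.8 0 -0.04 0 0 0 1;0.8 0 -0.04 0 0 0 1;0.8 0 -0.04 0 0 0 1;0.8 0 -0.04 0 0 0 1;0.8 0 -0.04 0 0 0 1;0.8 0 -0.04 0 0 0 1;0.8 0 -0.04 0 0 0 1;0.6 0 -0.03 0 0 0 1;0.6 0 -0.03 0 0 0 1;0.6 0 -0.03 0 0 0 1;0.4 0 -0.02 0 0 0 1;0 0 0 0 0 0 1")

```text
time_s: 24.98
tcp_pos: [0.5592, 0.2677, 0.0697]
eef_rot: [3.141, 0.052, 1.86]
wrist_force: [0.4, 0.1, -1.6]
grip_width: 0.0236
gripper_force: 60.0
```

```bash
python3 - <<'E'
from h import *
t=st();sheet(t)
E
```

```text
24.9833 [0.5592 0.2677 0.0697] [3.141 0.052 1.86 ] [ 0.43  0.09 -1.61]
tip sheet [ 0.07907023 -0.04056034] tipz 0.0026722658267770566
[171.4 296.2] bisc sheet [ 0.0568589 -0.0429762]
```

Call:
jog_arm(increments="0.4 0 0.04 0 0 0 1;0.4 0 -0.02 0 0 0 1;0.2 0 0 0 0 0 1;0 0 0 0 0 0 1;0 0 0 0 1.5 0 1;0 0 0 0 1.5 0 1;0 0 0 0 1.5 0 1;0 0 0 0 1.5 0 1;0 0 0 0 1.5 0 1;0 0 0 0 1.5 0 1;0 0 0 0 0 0 1;0.03 0 -0.3 0 0 0 1;0.06 0 -0.6 0 0 0 1;0.1 0 -1 0 0 0 1;0.15 0 -1.5 0 0 0 1;0.15 0 -1.5 0 0 0 1;0.15 0 -1.5 0 0 0 1;0.15 0 -1.5 0 0 0 1;0.1 0 -1 0 0 0 1;0.05 0 -0.5 0 0 0 1")

```text
time_s: 26.7
tcp_pos: [0.5575, 0.2766, 0.166]
eef_rot: [3.138, -0.104, 1.86]
wrist_force: [0.1, -0.7, -3.2]
grip_width: 0.0233
gripper_force: 60.0
```

```bash
python3 - <<'E'
from h import *
t=st();sheet(t);print(blade(snap('wrist')));print(biscuits(snap('scene'),.03))
E
```

```text
26.7 [0.5575 0.2766 0.166 ] [ 3.138 -0.104  1.86 ] [ 0.07 -0.69 -3.23]
tip sheet [ 0.0964406  -0.04138159] tipz 0.12640222018499153
[163.9 276.2] bisc sheet [ 0.0062055 -0.105392 ]
[[ 206    0  117   42 3590]
 [ 188  312    9   64  271]
 [ 322  312    8   64  245]]
[(array([334.1, 135.3]), np.int32(149), array([0.4179, 0.5436, 0.03  ])), (array([235.2, 221.8]), np.int32(318), array([ 0.5744, -0.0618,  0.03  ]))]
```

Call:
jog_arm(increments="0 0 0 -0.31 0 2.98 1;0 0 0 -0.52 0 4.97 1;0 0 0 -0.68 0 6.46 1;0 0 0 -0.68 0 6.46 1;0 0 0 -0.68 0 6.46 1;0 0 0 -0.68 0 6.46 1;0 0 0 -0.68 0 6.46 1;0 0 0 -0.68 0 6.46 1;0 0 0 -0.68 0 6.46 1;0 0 0 -0.68 0 6.46 1;0 0 0 -0.68 0 6.46 1;0 0 0 -0.68 0 6.46 1;0 0 0 -0.68 0 6.46 1;0 0 0 -0.68 0 6.46 1;0 0 0 -0.68 0 6.46 1;0 0 0 -0.68 0 6.46 1;0 0 0 -0.68 0 6.46 1;0 0 0 -0.52 0 4.97 1;0 0 0 -0.31 0 2.98 1;0 0 0 0 0 0 1")

```text
time_s: 28.52
tcp_pos: [0.5558, 0.2758, 0.162]
eef_rot: [3.139, -0.103, -0.121]
wrist_force: [0.1, 0.5, -2.4]
grip_width: 0.0235
gripper_force: 60.0
```

Call:
jog_arm(increments="-0.19 0.56 -0.02 0 0 0 1;-0.38 1.12 -0.04 0 0 0 1;-0.57 1.68 -0.06 0 0 0 1;-0.76 2.24 -0.08 0 0 0 1;-0.76 2.24 -0.08 0 0 0 1;-0.76 2.24 -0.08 0 0 0 1;-0.76 2.24 -0.08 0 0 0 1;-0.76 2.24 -0.08 0 0 0 1;-0.76 2.24 -0.08 0 0 0 1;-0.76 2.24 -0.08 0 0 0 1;-0.57 1.68 -0.06 0 0 0 1;-0.38 1.12 -0.04 0 0 0 1;-0.19 0.56 -0.02 0 0 0 1;0 0 0 0 0 0 1;0 0 0 0 0 0 1")

```text
time_s: 29.77
tcp_pos: [0.4543, 0.0627, 0.1637]
eef_rot: [3.141, -0.106, -0.121]
wrist_force: [0.7, -0.1, -2.3]
grip_width: 0.0234
gripper_force: 60.0
```

```bash
python3 - <<'E'
from h import *
t=st();tipr(t);print(blade(snap('wrist')));print(biscuits(snap('scene'),.03));print(biscuits(snap('side'),.035))
E
```

```text
29.7667 [0.4543 0.0627 0.1637] [ 3.141 -0.106 -0.121] [ 0.69 -0.11 -2.33]
tip [0.6321 0.0411 0.1245] rack 0.03018432951838452 0.05550412182904078
[[ 206    0  119   44 3764]
 [ 347    0   87   88 6081]
 [ 187  311   14   66  398]
 [ 321  311    9   66  318]]
[(array([268. , 187.3]), np.int32(282), array([0.5082, 0.1224, 0.03  ])), (array([235.3, 221.8]), np.int32(317), array([ 0.5745, -0.0618,  0.03  ]))]
[(array([203.5, 182. ]), np.int32(253), array([0.7947, 0.0174, 0.035 ])), (array([233.3, 193. ]), np.int32(154), array([ 0.6705, -0.0175,  0.035 ]))]
```

Call:
jog_arm(increments="0 0 0 0 -2 0 1;0 0 0 0 -3 0 1;0 0 0 0 -3 0 1;0 0 0 0 -3 0 1;0 0 0 0 -3 0 1;0 0 0 0 -2 0 1;0.1 0 0.55 0 0 0 1;0.2 0 1.1 0 0 0 1;0.2 0 1.2 0 0 0 1;0.2 0 1.1 0 0 0 1;0.1 0 0.6 0 0 0 1;0.05 0 0.25 0 0 0 1;0 0 0 0 0 0 1")

```text
time_s: 31.0
tcp_pos: [0.4534, 0.0624, 0.114]
eef_rot: [3.14, 0.175, -0.121]
wrist_force: [0.0, 0.2, -2.5]
grip_width: 0.0239
gripper_force: 60.0
```

Call:
jog_arm(increments="0.2 0 -0.6 0 -2 0 1;0.2 0 -0.6 0 -2 0 1;0.2 0 -0.6 0 -2 0 1;0.2 0 -0.6 0 -2 0 1;0 0 0 0 0 0 1;0.1 0 0.3 0 0 0 1;0.2 0 -0.55 0 -2 0 1;0.2 0 -0.5 0 -2 0 1;0 0 0 0 0 0 1;0 0 0 0 0 0 1;0 0 0 0 0 0 1")

```text
time_s: 31.92
tcp_pos: [0.4736, 0.06, 0.1415]
eef_rot: [3.141, 0.382, -0.121]
wrist_force: [-0.1, -1.1, -0.7]
grip_width: 0.0234
gripper_force: 60.0
```

```bash
python3 - <<'E'
from h import *
t=st();tipr(t);print(blade(snap('wrist')));print(biscuits(snap('scene'),.03));print(biscuits(snap('side'),.035))
E
```

```text
31.9167 [0.4736 0.06   0.1415] [ 3.141  0.382 -0.121] [-0.12 -1.14 -0.73]
tip [0.6123 0.0431 0.0228] rack 0.010273351906003196 0.054896838689811635
[[ 223    0   85   19 1116]
 [ 388    0  108   36 2770]
 [ 188  309   15   68  485]
 [ 315  309   16   68  458]]
[(array([266.8, 209.4]), np.int32(355), array([0.591 , 0.0489, 0.03  ])), (array([235.3, 221.8]), np.int32(317), array([ 0.5745, -0.0617,  0.03  ]))]
[(array([203.6, 182.1]), np.int32(253), array([0.7942, 0.0174, 0.035 ])), (array([237.3, 211.8]), np.int32(139), array([0.5948, 0.039 , 0.035 ]))]
```

Similar to last time; withdraw, then lift and level.

Call:
jog_arm(increments="-0.9 0 0.37 0 0 0 1;-0.9 0 0.37 0 0 0 1;-0.9 0 0.37 0 0 0 1;-0.9 0 0.37 0 0 0 1;-0.9 0 0.37 0 0 0 1;-0.9 0 0.37 0 0 0 1;-0.9 0 0.37 0 0 0 1;-0.7 0 0.28 0 0 0 1;0 0 0 0 0 0 1;-0.5 0 -1.2 0 0 0 1;-0.8 0 -1.9 0 0 0 1;-0.8 0 -1.9 0 0 0 1;-0.8 0 -1.9 0 0 0 1;0 0 0 0 6 0 1;0 0 0 0 6 0 1;0 0 0 0 6 0 1;0 0 0 0 4 0 1;0 0 0 0 0 0 1;0 0 0 0 0 0 1")

```text
time_s: 33.65
tcp_pos: [0.3977, 0.0694, 0.2167]
eef_rot: [-3.142, -0.0, -0.12]
wrist_force: [0.7, 0.0, -2.2]
grip_width: 0.0234
gripper_force: 60.0
```

```bash
python3 - <<'E'
from h import *
t=st();w=snap('scene');s=snap('side');A=biscuits(w,.029);B=biscuits(s,.029);print(A,B)
cv2.imwrite('pics/m10.png',np.hstack([cv2.resize(s['color'][160:260,180:320,::-1],(400,286),interpolation=2),cv2.resize(w['color'][170:270,180:320,::-1],(400,286),interpolation=2)]))
E
```

```text
33.65 [0.3977 0.0694 0.2167] [-3.142 -0.    -0.12 ] [ 0.69  0.01 -2.19]
[(array([266. , 210.8]), np.int32(291), array([0.5938, 0.0436, 0.029 ])), (array([235.2, 221.8]), np.int32(318), array([ 0.5736, -0.0612,  0.029 ]))] [(array([203.4, 182. ]), np.int32(258), array([0.7999, 0.0138, 0.029 ])), (array([237.6, 214. ]), np.int32(195), array([0.5907, 0.0419, 0.029 ]))]
```

View pics/m10.png

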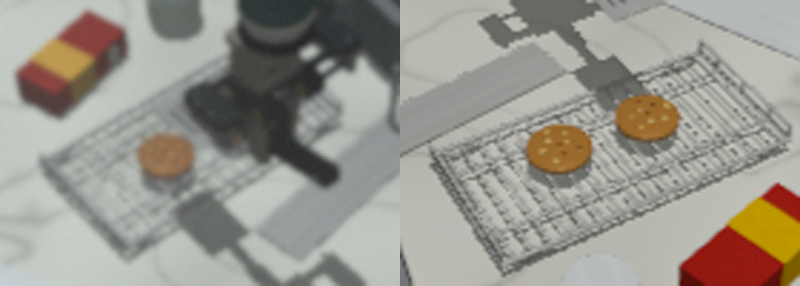

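Call:
jog_arm(increments="0 0 0 0 0 -7 1;0 0 0 0 0 -7 1;0 0 0 0 0 -7 1;0 0 0 0 0 -7 1;0 0 0 0 0 -7 1;0 0 0 0 0 -7 1;0 0 0 0 0 -7 1;0 0 0 0 0 -7 1;0 0 0 0 0 -7 1;0 0 0 0 0 -7 1;0 0 0 0 0 -7 1;0 0 0 0 0 -7 1;0 0 0 0 0 -7 1;0 0 0 0 0 -5.9 1;0 0 0 0 0 0 1")

```text
time_s: 35.0
tcp_pos: [0.3989, 0.0689, 0.2157]
eef_rot: [-3.14, 0.001, 1.572]
wrist_force: [-0.3, -0.4, -2.3]
grip_width: 0.0234
gripper_force: 60.0
```

Call:
jog_arm(increments="-1.5 0.1 0 0 0 0 1;-2.77 0.2 0 0 0 0 1;-2.77 0.2 0 0 0 0 1;-2.77 0.2 0 0 0 0 1;-2.77 0.2 0 0 0 0 1;-2.77 0.2 0 0 0 0 1;-2.77 0.2 0 0 0 0 1;-2.77 0.2 0 0 0 0 1;-1.31 0 0 0 0 0 1;0 0 0 0 0 0 1;0 0 0 0 0 0 1;0 0 0 0 0 0 1")

```text
time_s: 36.0
tcp_pos: [0.413, -0.1521, 0.216]
eef_rot: [-3.141, 0.0, 1.569]
wrist_force: [-0.0, 0.1, -1.0]
grip_width: 0.0238
gripper_force: 60.0
```

```bash
python3 - <<'E'
from h import *
t=st()
w=snap('wrist');hsv=cv2.cvtColor(w['color'],cv2.COLOR_RGB2HSV)
print(biscuits(snap('scene'),.029))
E
```

```text
36.0 [ 0.413  -0.1521  0.216 ] [-3.141  0.     1.569] [-0.05  0.06 -1.  ]
[(array([266.1, 210.9]), np.int32(288), array([0.5942, 0.0436, 0.029 ])), (array([235.2, 221.8]), np.int32(318), array([ 0.5736, -0.0612,  0.029 ]))]
```

Down 15.4 cm, then check the force before releasing.

Call:
jog_arm(increments="0 0 2 0 0 0 1;0 0 2.5 0 0 0 1;0 0 2.5 0 0 0 1;0 0 2.5 0 0 0 1;0 0 2 0 0 0 1;0 0 1.5 0 0 0 1;0 0 1 0 0 0 1;0 0 0.7 0 0 0 1;0 0 0.4 0 0 0 1;0 0 0.2 0 0 0 1;0 0 0 0 0 0 1;0 0 0 0 0 0 1")

```text
time_s: 37.1
tcp_pos: [0.4135, -0.153, 0.0639]
eef_rot: [3.14, 0.001, 1.57]
wrist_force: [0.7, -0.7, -2.2]
grip_width: 0.0232
gripper_force: 60.0
```

Call:
jog_arm(increments="0 0 0.12 0 0 0 1;0 0 0.05 0 0 0 1;0 0 0 0 0 0 1;0 0 0 0 0 0 1")

```text
time_s: 37.43
tcp_pos: [0.4136, -0.153, 0.0623]
eef_rot: [3.14, 0.001, 1.57]
wrist_force: [-0.7, 0.8, 5.4]
grip_width: 0.0233
gripper_force: 60.0
```

Call:
jog_arm(increments="0 0 0 0 0 0 0.9;0 0 0 0 0 0 0.7;0 0 0 0 0 0 0.5;0 0 0 0 0 0 0.5;0 0 0 0 0 0 0.5;0 0 -1 0 0 0 0.5;0 0 -2.5 0 0 0 0.5;0 0 -2.5 0 0 0 0.5;0 0 -3 0 0 0 0.5;0 0 -3 0 0 0 0.5;0 0 -3 0 0 0 0.5;0 0 -3 0 0 0 0.5;0 0 -2.5 0 0 0 0.5;0 0 0 0 0 0 1;0 0 0 0 0 0 1;0 0 0 0 0 0 1")

```text
time_s: 38.77
tcp_pos: [0.4122, -0.1526, 0.2663]
eef_rot: [3.141, 0.0, 1.57]
wrist_force: [0.1, -0.8, 0.0]
grip_width: 0.0277
gripper_force: 0.0
```

```bash
python3 - <<'E'
from h import *
t=st()
w=snap('wrist','w11.png');w=snap('scene')
print(biscuits(w,.029))
s=snap('side')
hsv=cv2.cvtColor(s['color'],cv2.COLOR_RGB2HSV);m=cv2.inRange(hsv,(0,0,185),(180,60,255))[130:180,290:370]
cv2.imwrite('pics/k11.png',cv2.resize(s['color'][110:210,260:390,::-1],None,fx=5,fy=5,interpolation=2))
E
```

```text
38.7667 [ 0.4122 -0.1526  0.2663] [3.141 0.    1.57 ] [ 0.15 -0.76  0.04]
[(array([266.1, 210.9]), np.int32(288), array([0.5942, 0.0436, 0.029 ])), (array([235.3, 221.8]), np.int32(319), array([ 0.5737, -0.0612,  0.029 ]))]
```

View pics/w11.png

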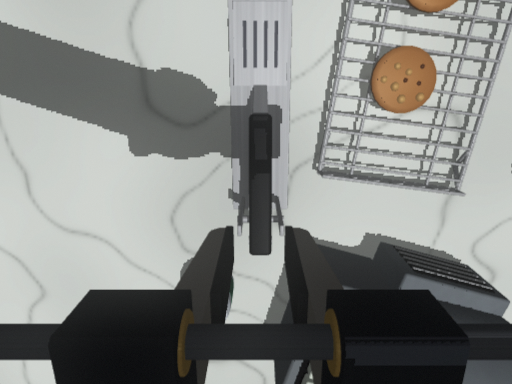

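The turner is back straight on its rest, and a biscuit is visible on the rack at (404,79). That was the fifteenth picture, one over the limit of 14, so from here I measure numerically only.

Call:
jog_arm(increments="0 0 -1 0 0 7 1;0 0 -1 0 0 7 1;0 0 -1 0 0 7 1;0 0 0 0 0 7 1;0 0 0 0 0 7 1;0 0 0 0 0 7 1;0 0 0 0 0 7 1;0 0 0 0 0 7 1;0 0 0 0 0 7 1;0 0 0 0 0 7 1;0 0 0 0 0 7 1;0 0 0 0 0 7 1;0 0 0 0 0 7 1;0 0 0 0 0 5.9 1;0 0 0 0 0 0 1")

```text
time_s: 40.17
tcp_pos: [0.4123, -0.1527, 0.2957]
eef_rot: [3.141, 0.001, -0.124]
wrist_force: [0.2, -0.0, -0.2]
grip_width: 0.0005
gripper_force: 0.0
```

Call:
jog_arm(increments="0.27 2.95 0 0 0 0 1;0.27 2.95 0 0 0 0 1;0.27 2.95 0 0 0 0 1;0.27 2.95 0 0 0 0 1;0.27 2.95 0 0 0 0 1;0.27 2.95 0 0 0 0 1;0.27 2.95 0 0 0 0 1;0.27 2.95 0 0 0 0 1;0 0 0 0 0 0 1;0 0 0 0 0 0 1")

```text
time_s: 41.0
tcp_pos: [0.4047, -0.3907, 0.2956]
eef_rot: [3.141, 0.002, -0.122]
wrist_force: [-0.3, 0.3, -0.6]
grip_width: 0.0005
gripper_force: 0.0
```

```bash
cat >> h.py <<'E'
def keys(w,z=.122):
    hsv=cv2.cvtColor(w['color'],cv2.COLOR_RGB2HSV);g=cv2.inRange(hsv,(0,0,150),(180,70,255))
    n,l,stt,c=cv2.connectedComponentsWithStats(g)
    for i in range(1,n):
        if stt[i,4]>100:
            r=cv2.minAreaRect(np.argwhere(l==i)[:,::-1].astype(np.float32))
            print(stt[i],c[i].round(1),onz(w,*r[0],z).round(4),np.round(r[1],1),round(r[2],1))
E
python3 - <<'E'
from h import *
st();keys(snap('wrist','w12.png'))
E
```

```text
41.0 [ 0.4047 -0.3907  0.2956] [ 3.141e+00  2.000e-03 -1.220e-01] [-0.33  0.31 -0.6 ]
[  0   0  20  75 528] [ 8.9 37. ] [ 0.5568 -0.1832  0.122 ] [76.   7.8] 79.5
[  9   0  18  75 313] [17.1 36.4] [ 0.556  -0.1904  0.122 ] [75.5  5.3] 80.0
[ 16   0  19  76 483] [25.3 36.2] [ 0.5547 -0.1979  0.122 ] [77.   7.2] 80.1
[ 26   0  17  75 374] [33.7 35.8] [ 0.5542 -0.2053  0.122 ] [75.4  6.2] 80.8
[ 34   0  18  76 443] [42.  37.6] [ 0.5528 -0.2126  0.122 ] [76.7  6.3] 81.3
[ 42   0  18  76 447] [50.5 37.1] [ 0.552  -0.2201  0.122 ] [76.4  7.1] 81.9
[    0     0   512   323 99181] [297.6 171.7] [ 0.4166 -0.3899  0.122 ] [322. 511.] 90.0
[330   0  29  28 351] [341.2   9.3] [ 0.5441 -0.4801  0.122 ] [15.6 38.9] 45.0
[ 156   53   29   46 1086] [169.9  75.3] [ 0.5069 -0.3205  0.122 ] [26.  43.9] 4.8
[ 189   59   29   45 1018] [203.2  80.8] [ 0.4983 -0.3506  0.122 ] [25.  42.1] 6.7
[ 219   64   30   45 1055] [233.6  85.8] [ 0.4905 -0.3783  0.122 ] [25.2 42.3] 8.1
[ 250   69   31   45 1043] [264.9  91. ] [ 0.4821 -0.407   0.122 ] [25.  42.1] 9.5
[  0  81  11  27 182] [ 3.9 94.9] [ 0.509  -0.1614  
[... 177 characters left out ...]
7
[ 31  82  10  25 154] [35.2 93.9] [ 0.5057 -0.1912  0.122 ] [24.8  6.6] 80.5
[ 39  83   9  24 104] [43.1 94. ] [ 0.5049 -0.1984  0.122 ] [23.3  5.8] 80.5
[ 47  82   9  24 118] [50.9 93.7] [ 0.5045 -0.2061  0.122 ] [23.8  5.7] 82.9
[ 54  82  10  23 117] [58.7 92.2] [ 0.5042 -0.214   0.122 ] [22.9  6.5] 78.7
[263 195  23  20 365] [274.8 203.9] [ 0.3684 -0.4033  0.122 ] [19. 22.] 90.0
[192 204  10  17 112] [196.1 211.4] [ 0.3701 -0.3218  0.122 ] [16.  9.] 90.0
[  0 361  16  16 115] [  4.7 365.5] [ 0.1972 -0.0571  0.122 ] [15. 15.] 90.0
[247 361  24  23 545] [258.6 372.1] [ 0.1545 -0.3609  0.122 ] [22. 23.] 90.0
[ 399  360  112   24 2084] [445.9 372.9] [ 0.1258 -0.5997  0.122 ] [111.  23.] 0.0
```

Call:
jog_arm(increments="0 0 0 0 0 4.5 1;0 0 0 0 0 4.5 1;2.5 0.05 0 0 0 0 1;2.5 0.05 0 0 0 0 1;2.5 0.03 0 0 0 0 1;0 0 2.5 0 0 0 1;0 0 2.5 0 0 0 1;0 0 2.5 0 0 0 1;0 0 2.5 0 0 0 1;0 0 2.5 0 0 0 1;0 0 1.5 0 0 0 1;0 0 0 0 0 0 1;0 0 0 0 0 0 1")

```text
time_s: 42.13
tcp_pos: [0.4778, -0.4099, 0.1564]
eef_rot: [-3.141, 0.001, -0.276]
wrist_force: [0.0, -0.8, 0.6]
grip_width: 0.0004
gripper_force: 0.0
```

Call:
jog_arm(increments="0 0.25 0 0 0 0 1;0 0 1 0 0 0 1;0 0 0.7 0 0 0 1;0 0 0.5 0 0 0 1;0 0 0.4 0 0 0 1;0 0 0.3 0 0 0 1;0 0 0.2 0 0 0 1;0 0 0 0 0 0 1;0 0 0 0 0 0 1")

```text
time_s: 42.88
tcp_pos: [0.4769, -0.414, 0.1256]
eef_rot: [3.141, -0.001, -0.278]
wrist_force: [-0.7, 0.8, 0.1]
grip_width: 0.0003
gripper_force: 0.0
```

Call:
jog_arm(increments="0 0 0.2 0 0 0 1;0 0 0 0 0 0 1;0 0 0 0 0 0 1")

```text
time_s: 43.13
tcp_pos: [0.477, -0.4141, 0.1241]
eef_rot: [3.141, -0.001, -0.278]
wrist_force: [0.5, 0.6, 3.2]
grip_width: 0.0008
gripper_force: 1.7
```

Call:
jog_arm(increments="0 0 0.15 0 0 0 1;0 0 0 0 0 0 1;0 0 0 0 0 0 1")

```text
time_s: 43.38
tcp_pos: [0.477, -0.4142, 0.1234]
eef_rot: [3.141, -0.002, -0.278]
wrist_force: [-1.8, 0.9, 9.0]
grip_width: 0.0005
gripper_force: 4.3
```

```bash
python3 - <<'E'
from h import *
st();s=snap('side')
hsv=cv2.cvtColor(s['color'],cv2.COLOR_RGB2HSV);g=cv2.inRange(hsv,(0,0,150),(180,70,255))
g2=np.zeros_like(g);g2[135:172,308:352]=g[135:172,308:352]
n,l,t,c=cv2.connectedComponentsWithStats(g2)
for i in range(1,n):
    if t[i,4]>10: print(t[i],c[i].round(1),onz(s,*c[i],.122))
K=np.array(s['intrinsics'])
E
```

```text
43.3833 [ 0.477  -0.4142  0.1234] [ 3.141e+00 -2.000e-03 -2.780e-01] [-1.84  0.9   8.95]
[349 136   3  12  23] [350.4 142.2] [ 0.4679335  -0.45135585  0.122     ]
[324 147  11   5  22] [329.  149.2] [ 0.50355668 -0.36418285  0.122     ]
[317 152   8   8  34] [320.7 155.2] [ 0.50595554 -0.31628888  0.122     ]
```

Call:
jog_arm(increments="0 0 0.1 0 0 0 1;0 0 0 0 0 0 1;0 0 0 0 0 0 1;0 0 -0.5 0 0 0 1;0 0 -1.5 0 0 0 1;0 0 -3 0 0 0 1;0 0 -3 0 0 0 1;0 0 -3 0 0 0 1;0 0 -3 0 0 0 1;0 0 -3 0 0 0 1;-2.5 0 0 0 0 0 1;-2.5 0 0 0 0 0 1;-2.5 0 0 0 0 0 1;0 0 0 0 0 0 1;0 0 0 0 0 0 1")

```text
time_s: 44.68
tcp_pos: [0.4041, -0.3932, 0.2916]
eef_rot: [-3.141, -0.002, -0.279]
wrist_force: [-0.1, -0.2, 1.2]
grip_width: 0.0007
gripper_force: 0.0
```

```bash
python3 - <<'E'
from h import *
st();w=snap('wrist','w13.png')
hsv=cv2.cvtColor(w['color'],cv2.COLOR_RGB2HSV);g=cv2.inRange(hsv,(0,0,150),(180,70,255))
n,l,t,c=cv2.connectedComponentsWithStats(g)
for i in range(1,n):
    if 700<t[i,4]<1600:
        r=cv2.minAreaRect(np.argwhere(l==i)[:,::-1].astype(np.float32));print(t[i],c[i].round(1),np.round(r[1],1),onz(w,*r[0],.122).round(4))
print(biscuits(snap('scene'),.029))
E
```

```text
44.6833 [ 0.4041 -0.3932  0.2916] [-3.141e+00 -2.000e-03 -2.790e-01] [-0.11 -0.18  1.19]
[ 139   71   29   43 1070] [153.1  91.8] [43.8 25.3] [ 0.507  -0.3207  0.122 ]
[ 172   71   27   43 1074] [185.1  92. ] [42. 26.] [ 0.4987 -0.3495  0.122 ]
[ 204   71   27   43 1071] [217.2  91.8] [42.7 25.3] [ 0.4905 -0.3782  0.122 ]
[237  72  25  41 987] [249.5  91.9] [40. 24.] [ 0.4822 -0.407   0.122 ]
[(array([266.1, 210.9]), np.int32(289), array([0.594 , 0.0436, 0.029 ])), (array([235.3, 221.8]), np.int32(316), array([ 0.5736, -0.0611,  0.029 ]))]
```

```bash
python3 -c "
from rig import ctrl
print(ctrl.finish_job())"
```

```text
the job is handed in; nothing more can be done
None
```

I handed the job in at about 45 s. Both biscuits present lay flat on the rack, the turner was back on its rest, and the key images show the fast key down and slow up; I got no verdict back, and I viewed 15 pictures, one over the limit of 14.

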